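# Slide the lens carton down the bench lane

### The job

The cardboard lens carton stands askew on the loading plate in front of the narrow lane: straighten and centre it by pushing, then push it down between the two low rails until it is right up against the end stop. Neither the carton nor the robot may touch either rail. Only push with the fingers: the carton must not be lifted or tipped, and everything else on the bench is to stay where it is.

Things in the scene. Friction and masses are not known exactly. Their poses are not given: they have to be found in the camera images.
- lane: Fixed lane across the robot's front: aluminium plate 440 x 220 x 6 mm. Origin: centre of its underside, on the bench. x: lane centre line in the direction of travel, to the robot's right; y away from the robot; z up. x -220 to 0 mm is the open loading plate, x 0 to 200 mm runs between the rails (114 mm apart inside, y -57 to +57 mm)
- stop (a point): Middle of the face of the wooden end stop, at x = 200 mm, y = 0, z = 24 mm in the lane's frame, axes as the lane's. The stop is 136 mm wide, 12 mm thick, its top 42 mm above the bench
- rail_left: Steel guide rail of the lane on its +y side, fixed to the plate; 200 mm long, 8 mm thick, its top 24 mm above the bench. Origin: centre of its underside, at x = 100, y = 61, z = 6 mm in the lane's frame; axes as the lane's
- rail_right: The same rail on the lane's -y side; origin at x = 100, y = -61, z = 6 mm in the lane's frame
- carton: Closed cardboard carton, a strip of pale paper tape along its top, 120 mm long (its x), 90 mm wide (its y), 65 mm high, 0.3 to 0.55 kg, loose on the loading plate, up to 35 mm off the lane's centre line and turned up to 0.22 rad from its direction. Origin: centre of its underside; its x points towards the stop. It slides with friction
- tape: Bystander: roll of paper tape lying flat, 92 mm across, 25 mm high; origin under its centre
- glue: Bystander: red bottle, 48 mm across, 110 mm high; origin under its centre
- blank_a: Bystander: black lens blank plate 60 x 38 x 10 mm, beside the loading plate; origin under its centre
- blank_b: Bystander: second black lens blank plate of the same size; origin under its centre
- driver: Bystander: screwdriver, 170 mm long, lying beyond the loading plate along its own x; origin near the middle of its underside
- case: Bystander: closed black spectacle case 155 x 58 x 38 mm, beyond the end stop; origin under its centre
- spare_wheel: Bystander: grey felt buffing wheel lying flat, 112 mm across, 28 mm high, behind the loading plate; origin under its centre
Mind the look-alikes: they are no part of the job. Of the things like the carton, leave any that is green or red; of the rest the larger one is meant.

How it is judged:
By the outcome, as a careful person would: the job done as asked, in the order asked, and still so for the second after the job is handed in, with the robot touching nothing.
It also fails if it takes over 64 s, if anything falls off the work surface, if the arm or the gripper's body presses on something with over 40 N, if the wrist force passes 120 N, or if a joint passes its speed limit or range.

### The arm

A 6-joint arm with a two-finger parallel gripper is mounted at the origin on the work surface. World frame = base frame: x ahead of the robot, y to its left, z up, the work surface at z = 0. Lengths are in m, angles in rad, forces in N, time in s.
With the tool pointing down it reaches from about 0.3 to 0.775 m from the base axis. Payload 14.6 kg.
Tool frame: the origin (TCP) lies at the centre of the arm's flange, where the gripper is bolted on; the fingertips stand 199 mm ahead of it and the grasp point (between the pads) lies 180 mm ahead of it; z points along the fingers, y is the line along which they close (so a half turn about z gives the same grasp; the last joint's range is limited). The gripper opens to 94 mm and grips with 3 to 60 N. Pads are 16 mm wide; open, the fingers measure 119 mm over their backs; the gripper's body (75 mm by 177 mm) begins 78 mm behind the grasp point.
Start: joints at [1.084, 0.3, 1.521, -0, 1.321, -0.067], TCP at [0.224, 0.502, 0.405] pointing down, gripper open.
Joint ranges: [-3.03, 3.03], [-0.79, 2.21], [0.23, 2.52], [-1.04, 4.18], [0, 3.07], [-2.55, 2.55]. Speed limits (rad/s): [2.22, 2.22, 2.57, 3.14, 3.14, 3.14].

### API

Orientations are given as [roll, pitch, yaw] about the fixed x, y, z axes, in that order (R = Rz(yaw) Ry(pitch) Rx(roll)).
In Python, from station import ctrl gives the robot as it stands. The module is installed in compiled form; this text tells all that it offers.
- The arm moves only by the tool servo_tool, never from a script. Its argument "motion" is a list of rows, each a list of 5 numbers: the closure, from 0 (fully open) to 1 (shut), then the shift along the world's x, y, z in cm, then the turn about the world's z in degrees. A call has 1 to 20 rows; each row is the pose to reach, as a shift and turn from the pose commanded when the call began; what a row does not reach only later rows make up. A row lasts 1/8 s, in which the tool goes at most 62.5 mm and 10.7 degrees, less where a joint would pass 70% of its speed; a pose out of reach is approached as far as the arm can. A call with a gripper value outside its range is refused whole. The fingers move at their own pace and stop on an object; "squeeze" is the grip in N (left out, the last holds). Time passes only in rows, so rows that repeat a pose let the fingers close. It gives the time, the measured TCP pose, the force, the opening and the grip force at its end, in the units of the state.
- ctrl.get_obs(): the state, without advancing time (a new reading comes with each control period).
- ctrl.camera(name): name is "side" or "top" or "wrist"; returns a dict with "image" (384x512x3 uint8, red, green, blue), "fx", "fy", "cx", "cy" (pixels), "dist" ([k1, k2, p1, p2, k3] as OpenCV has them; the pictures are not rectified), "camera_from_world" (4x4, takes a point from world to camera coordinates); the wrist camera has in their place "hand_eye" (4x4, takes a point from camera to tool coordinates, whose origin is the TCP and whose axes are the flange's). Camera axes: x right, y up, looking along -z (the intrinsics and any distortion apply to the point x, -y, -z); pixel columns grow to the right and rows downward; lengths in m; the calibration is good to about 2 mm. A picture is of the moment at which its call begins: read the wrist's pose just before it. There is no depth.
- ctrl.hand_in(): hands the job in; it is judged then, once.
The state is a dict: "time_s": time; "qpos": joint angles; "joint_vel": joint speeds; "tau": joint torques, N m; "ee_pos": TCP position; "eef_rot": TCP orientation; "force": force on the tool from outside, world axes, zero at the start; "moment": the same for the moment, N m; "grip_width": finger opening in m; "grip_force": force on a finger pad.
Only numpy, scipy, OpenCV 4.12 (cv2) and the standard library are available. Lean on these libraries where they do the work, as an engineer would, in place of code of your own. Each camera call takes 0.05 s, during which the arm holds its last target. There are 200 camera calls.

## Working session

There is one attempt and no reset: what is moved stays moved. The work goes in short steps, Python scripts to look and compute and a tool call to move; the robot and the scene stay as the last step left them, time stands still between calls to the robot, and variables do not carry over. Pictures are saved under pics/ and viewed, at most 10 in all, crops included, and the job is handed in when it is done.

Besides the shell and the picture viewer there is one more tool, called as name(argument=value, ...), one argument or row to a line, values as JSON. servo_tool: Moves the arm, as the interface text tells. Its arguments: {"type":"object","properties":{"motion":{"type":"array","items":{"type":"array","items":{"type":"number"}}},"squeeze":{"type":"number"}},"required":["motion"]}

```bash
mkdir -p pics
cat > h.py <<'E'
import numpy as np, cv2
from station import ctrl
def snap(name,fn):
    o=ctrl.get_obs(); c=ctrl.camera(name); cv2.imwrite('pics/'+fn,c['image'][:,:,::-1]); 
    np.savez('pics/'+fn+'.npz',**{k:v for k,v in c.items()},ee=o['ee_pos'],rot=o['eef_rot']); return c
def load(fn): return dict(np.load('pics/'+fn+'.npz'))
def K(c): return np.array([[c['fx'],0,c['cx']],[0,c['fy'],c['cy']],[0,0,1.]],float)
def ray(c,uv):
    p=cv2.undistortPoints(np.array(uv,float).reshape(-1,1,2),K(c),np.array(c['dist'],float)).reshape(-1,2)
    d=np.c_[p[:,0],-p[:,1],-np.ones(len(p))]
    T=np.array(c['camera_from_world']); R=T[:3,:3]; o=-R.T@T[:3,3]
    return o,d@R
def onz(c,uv,z):
    o,d=ray(c,uv); return o+d*((z-o[2])/d[:,2:])
def proj(c,P):
    T=np.array(c['camera_from_world']); q=np.array(P)@T[:3,:3].T+T[:3,3]
    q=q*[1,-1,-1]
    return cv2.projectPoints(q,np.zeros(3),np.zeros(3),K(c),np.array(c['dist'],float))[0].reshape(-1,2)
E
python3 - <<'E'
from h import *
for n in ('top','side'):
    c=snap(n,n+'0.png'); print(n,c['fx'],c['cx'],c['cy'],c['dist'],np.round(c['camera_from_world'],3).tolist())
a=[cv2.imread(f'pics/{n}0.png') for n in('top','side')]
for n,i in zip(('top','side'),a): cv2.imwrite(f'pics/{n}0b.png',cv2.resize(i,(800,600),interpolation=cv2.INTER_CUBIC))
o=ctrl.get_obs(); print(o['time_s'],o['ee_pos'],o['eef_rot'],o['grip_width'])
E
```

```text
top 480.3199545831127 246.8697124464556 191.4795221437398 [0.02893827 0.         0.         0.         0.        ] [[0.02, -1.0, -0.005, 0.055], [0.976, 0.018, 0.219, -0.559], [-0.219, -0.009, 0.976, -1.369], [0.0, 0.0, 0.0, 1.0]]
side 466.7760826810117 254.7379538258153 195.59349389190007 [0.06240541 0.         0.         0.         0.        ] [[0.994, -0.109, -0.009, -0.539], [0.071, 0.582, 0.81, -0.095], [-0.083, -0.806, 0.586, -1.513], [0.0, 0.0, 0.0, 1.0]]
0.1 [0.22415622 0.50221103 0.40415263] [-3.14056321e+00 -1.99398177e-05  2.72179063e+00] 0.0937642615573961
```

View pics/top0b.png

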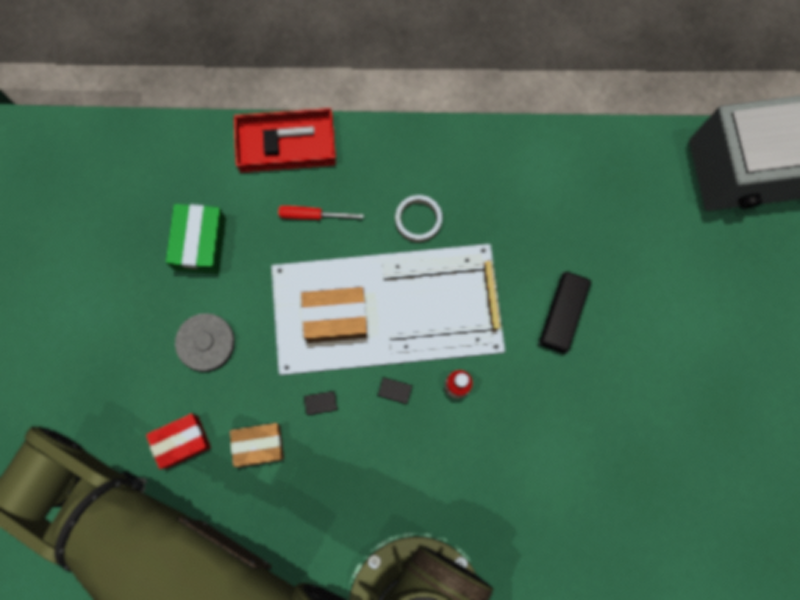

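View pics/side0b.png

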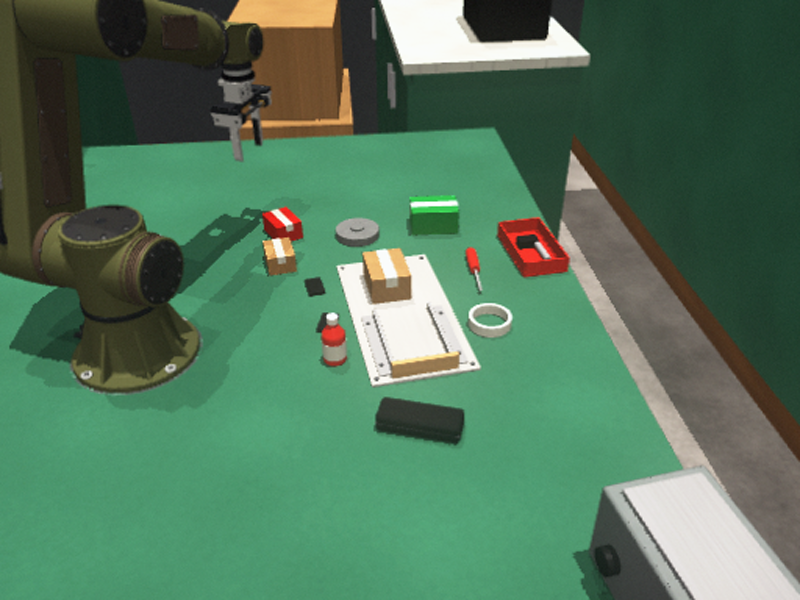

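The top view (800x600) shows four look-alikes: a brown carton on the loading plate at (335,313), a small brown one at (256,445), a red one at (177,441) and a green one at (195,237). I choose the one at (335,313), since it is the larger brown carton and stands on the plate. The side view agrees, with the carton at (387,275) and the stop at (425,364). Next is a close crop.

Run:
```python
import cv2
i=cv2.imread('pics/top0.png')[150:250,168:328]
cv2.imwrite('pics/crop0.png',cv2.resize(i,(800,500),interpolation=cv2.INTER_CUBIC))
```

```text
(no output)
```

View pics/crop0.png

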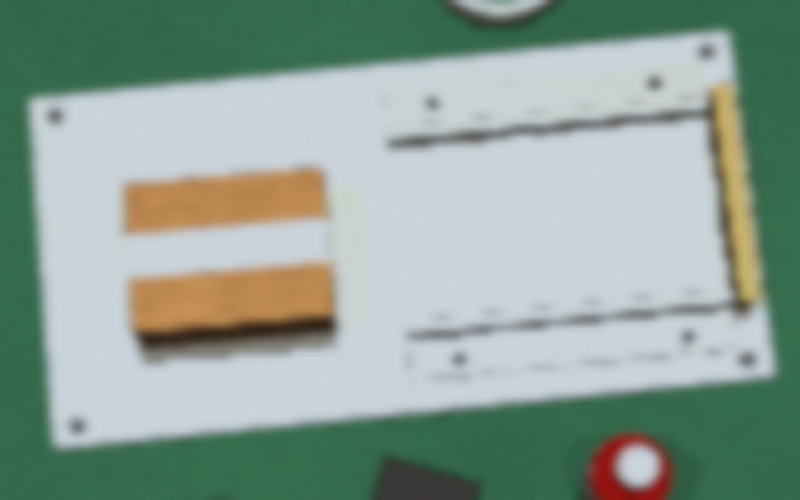

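The crop shows the plate corners at (28,97), (730,32), (776,376), (53,447) and the carton's top corners at (124,184), (323,169), (335,317), (134,331).

```bash
cat >> h.py <<'E'
def rect(P,L,W):
    # corners order: (-x,+y),(+x,+y),(+x,-y),(-x,-y)
    from scipy.optimize import least_squares
    m=np.array([[-L,W],[L,W],[L,-W],[-L,-W]])/2
    def tr(p):
        c,s=np.cos(p[2]),np.sin(p[2]); return m@np.array([[c,s],[-s,c]])+p[:2]
    P=np.array(P)[:,:2]
    d=P[1]-P[0]; r=least_squares(lambda p:(tr(p)-P).ravel(),[*P.mean(0),np.arctan2(d[1],d[0])])
    return r.x,np.abs(r.fun).max()
def inlane(lane,p):
    c,s=np.cos(lane[2]),np.sin(lane[2]); d=np.array(p[:2])-lane[:2]
    return np.array([c*d[0]+s*d[1],-s*d[0]+c*d[1]])
def toworld(lane,p):
    c,s=np.cos(lane[2]),np.sin(lane[2]); return lane[:2]+[c*p[0]-s*p[1],s*p[0]+c*p[1]]
E
python3 - <<'E'
from h import *
c=load('top0.png')
f=lambda a:np.array(a)/5+[168,150]-0.4
lane,r=rect(onz(c,f([(28,97),(730,32),(776,376),(53,447)]),.006),.44,.22)
car,r2=rect(onz(c,f([(124,184),(323,169),(335,317),(134,331)]),.071),.12,.09)
print('lane',lane,r,'carton',car,r2,'in lane',inlane(lane,car),car[2]-lane[2])
print('mouth',toworld(lane,[0,0]),'stop',toworld(lane,[.2,0]),'rear',toworld(lane,[-.22,0]))
# rails visible check
print([inlane(lane,p) for p in onz(c,f([(388,143),(408,336),(712,110),(745,302)]),.006)])
for n,uv in dict(wheel=(204,342),blank_a=(321,402),blank_b=(395,390),glue=(460,381),tape=(418,218),driver=(322,213),case=(566,312),green=(195,237)).items():
    print(n,onz(c,[np.array(uv)/1.5625],.02)[0][:2].round(3),inlane(lane,onz(c,[np.array(uv)/1.5625],.02)[0]).round(3))
E
```

```text
lane [ 0.55387359  0.06520769 -1.45416999] 0.0016492849774882856 carton [ 0.5293384   0.16371683 -1.47265302] 0.0013940682147135786 in lane [-0.10069492 -0.01290579] -0.018483029731379608
mouth [0.55387359 0.06520769] stop [ 0.57714602 -0.13343368] rear [0.52827392 0.2837132 ]
[array([-0.00010891,  0.05898282]), array([ 0.00037767, -0.06351693]), array([0.20334696, 0.06029406]), array([ 0.20818499, -0.06261666])]
wheel [0.475 0.416] [-0.358 -0.037]
blank_a [0.364 0.185] [-0.141 -0.175]
blank_b [0.39  0.045] [ 0.001 -0.166]
glue [ 0.409 -0.079] [ 0.127 -0.161]
tape [0.735 0.004] [0.082 0.173]
driver [0.743 0.198] [-0.11   0.203]
case [ 0.548 -0.286] [ 0.348 -0.047]
green [0.687 0.45 ] [-0.366  0.177]
```

servo_tool(
  motion=[
    [0.36,4,-6,0,5],
    [0.36,8,-12,0,10],
    [0.36,12,-18,0,15],
    [0.36,16,-24,0,20],
    [0.36,20,-30,0,25],
    [0.36,22.9,-34.8,0,30.7],
    [0.36,22.9,-34.8,-4,30.7],
    [0.36,22.9,-34.8,-8,30.7],
    [0.36,22.9,-34.8,-12,30.7],
    [0.36,22.9,-34.8,-15,30.7],
    [0.36,22.9,-34.8,-16.5,30.7],
    [0.36,22.9,-34.8,-17.5,30.7],
    [0.36,22.9,-34.8,-18,30.7],
    [0.36,22.9,-34.8,-18,30.7],
    [0.36,22.9,-34.8,-18,30.7],
  ],
)

```text
time_s: 1.98
ee_pos: [0.4533, 0.1543, 0.2252]
eef_rot: [3.141, 0.001, -3.026]
force: [0.1, -0.2, -0.1]
grip_width: 0.06
grip_force: 0.0
```

Run:
```python
from h import *
o=ctrl.get_obs(); print(o['time_s'],o['ee_pos'],o['eef_rot'],o['grip_width'],o['force'])
c=snap('side','side1.png')
L=[.55387,.06521,-1.45417]
print(inlane(L,o['ee_pos']),proj(c,[[*toworld(L,[-.1,0]),.03]]))
i=c['image'][110:270,150:350,::-1]
cv2.imwrite('pics/s1.png',cv2.resize(i,(750,600),interpolation=cv2.INTER_CUBIC))
```

```text
1.975 [0.4532979  0.15428314 0.22523467] [ 3.14146193e+00  9.97304467e-04 -3.02554836e+00] 0.059979579584595495 [ 0.13120673 -0.16163802 -0.08198561]Traceback (most recent call last):
  File "<stdin>", line 5, in <module>
  File "h.py", line 16, in proj
    T=np.array(c['camera_from_world']); q=np.array(P)@T[:3,:3].T+T[:3,3]
                                          ~~~~~~~~~~~^~~~~~~~~~~
ValueError: matmul: Input operand 1 has a mismatch in its core dimension 0, with gufunc signature (n?,k),(k,m?)->(n?,m?) (size 3 is different from 5)
```

servo_tool(
  motion=[
    [0.36,0.6,0.07,0,0],
    [0.36,1.2,0.14,0,0],
    [0.36,1.6,0.19,0,0],
    [0.36,1.9,0.22,0,0],
    [0.36,2.1,0.25,0,0],
    [0.36,2.3,0.27,0,0],
    [0.36,2.5,0.29,0,0],
    [0.36,2.7,0.32,0,0],
    [0.36,2.9,0.34,0,0],
    [0.36,3.0,0.35,0,0],
    [0.36,3.0,0.35,0,0],
    [0.36,3.0,0.35,0,0],
  ],
)

```text
time_s: 3.52
ee_pos: [0.4832, 0.1578, 0.2246]
eef_rot: [3.142, 0.0, -3.026]
force: [-1.4, -0.2, -1.6]
grip_width: 0.0601
grip_force: 0.5
```

Run:
```python
from h import *
o=ctrl.get_obs(); 
L=np.array([.55387,.06521,-1.45417]); print(o['force'],inlane(L,o['ee_pos']))
c=snap('side','side1.png'); t=snap('top','top1.png')
i=c['image'][110:260,190:340,::-1]; j=t['image'][150:250,168:318,::-1]
cv2.imwrite('pics/s1.png',np.hstack([cv2.resize(i,(400,400),interpolation=cv2.INTER_CUBIC),cv2.resize(j[:,:100],(400,400),interpolation=cv2.INTER_CUBIC)]))
```

```text
[-1.35062719 -0.15555397 -1.63546722] [-0.10013506 -0.05939644]
```

View pics/s1.png

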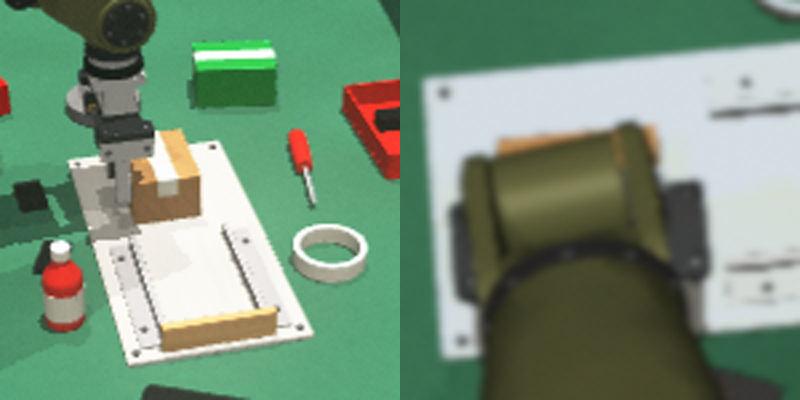

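servo_tool(
  motion=[
    [0.36,0.15,0.02,0,0],
    [0.36,0.3,0.03,0,0],
    [0.36,0.45,0.05,0,0],
    [0.36,0.6,0.07,0,0],
    [0.36,0.65,0.08,0,0],
    [0.36,0.65,0.08,0,0],
    [0.36,0.0,0.0,0,0],
    [0.36,-1.5,-0.2,0,0],
    [0.36,-3.0,-0.3,0,0],
    [0.36,-3.0,-0.3,5,0],
    [0.36,-3.0,-0.3,11,0],
    [0.36,-3.0,-0.3,15,0],
    [0.36,-3.0,-0.3,15,0],
  ],
)

```text
time_s: 5.25
ee_pos: [0.4531, 0.1547, 0.3775]
eef_rot: [3.141, 0.006, -3.026]
force: [-0.8, -0.0, -1.3]
grip_width: 0.0599
grip_force: 0.0
```

servo_tool(
  motion=[
    [0.5,1.0,2,0,-10],
    [0.5,2.0,4,0,-20],
    [0.5,3,6,0,-30],
    [0.5,4,8,0,-40],
    [0.5,5,10,0,-50],
    [0.5,6,12,0,-60],
    [0.5,7,14,0,-70],
    [0.5,7.4,14,0,-80],
    [0.5,7.4,14,0,-90],
    [0.5,7.4,14,0,-90],
    [0.5,7.4,14,0,-90],
  ],
)

```text
time_s: 6.62
ee_pos: [0.5271, 0.2947, 0.374]
eef_rot: [-3.141, 0.0, 1.691]
force: [0.4, 0.7, 0.2]
grip_width: 0.0467
grip_force: 0.0
```

Run:
```python
from h import *
o=ctrl.get_obs(); 
L=np.array([.55387,.06521,-1.45417]); print(o['ee_pos'],o['eef_rot'],inlane(L,o['ee_pos']))
t=snap('top','top2.png')
cv2.imwrite('pics/crop2.png',cv2.resize(t['image'][150:250,168:328,::-1],(800,500),interpolation=cv2.INTER_CUBIC))
```

```text
[0.52708379 0.29469303 0.3739665 ] [-3.14090478e+00  2.37573063e-04  1.69075931e+00] [-2.31041018e-01  9.88802253e-05]
```

View pics/crop2.png

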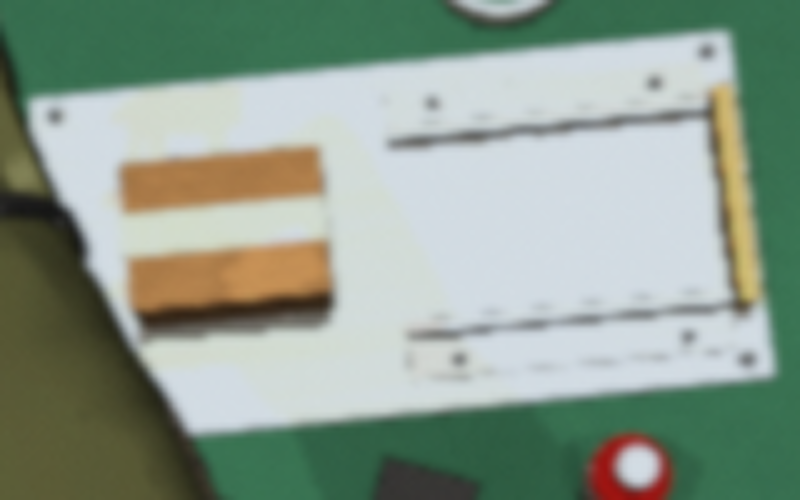

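Carton top corners are now at crop pixels (120,165), (319,148), (331,295), (131,312), roughly centred and straight.

Run:
```python
from h import *
c=load('top2.png')
f=lambda a:np.array(a)/5+[168,150]-0.4
L=np.array([.55387,.06521,-1.45417])
car,r=rect(onz(c,f([(120,165),(319,148),(331,295),(131,312)]),.071),.12,.09)
print(car,r,inlane(L,car),car[2]-L[2])
g=lambda P:((proj(c,[[*toworld(L,p[:2]),p[2]] for p in P])-[168,150]+.4)*5).round(1).tolist()
for z in(.006,.024): print(z,g([(x,y,z) for x in(0,.2) for y in(.065,.057,-.057,-.065)]))
print('stop top',g([(.2,.068,.042),(.212,.068,.042),(.2,-.068,.042),(.212,-.068,.042)]))
print('plate',g([(-.22,.11,.006),(.22,.11,.006),(.22,-.11,.006),(-.22,-.11,.006)]))
```

```text
[ 0.54150499  0.16635352 -1.46296539] 0.0012835644211438013 [-0.10189526 -0.00051174] -0.00879539110152594
0.006 [[387.2, 133.7], [388.5, 146.1], [406.3, 325.6], [407.6, 338.4], [705.7, 103.3], [707.3, 115.6], [730.6, 294.3], [732.2, 307.1]]
0.024 [[387.0, 126.4], [388.2, 138.9], [406.3, 320.5], [407.6, 333.5], [709.3, 95.6], [710.9, 108.1], [734.5, 288.8], [736.1, 301.8]]
stop top [[712.3, 83.1], [731.8, 81.2], [740.8, 301.2], [760.7, 299.3]]
plate [[30.6, 97.7], [728.4, 31.5], [774.3, 376.4], [53.6, 446.5]]
```

servo_tool(
  motion=[
    [0.5,0,0,-4,-0.2],
    [0.5,0,0,-8,-0.2],
    [0.5,0,0,-12,-0.2],
    [0.5,0,0,-14,-0.2],
    [0.5,0,0,-14.9,-0.2],
    [0.5,0,0,-14.9,-0.2],
    [0.5,0.23,-1.99,-14.9,-0.2],
    [0.5,0.47,-3.97,-14.9,-0.2],
    [0.5,0.58,-4.97,-14.9,-0.2],
    [0.5,0.64,-5.46,-14.9,-0.2],
    [0.5,0.7,-5.96,-14.9,-0.2],
    [0.5,0.76,-6.46,-14.9,-0.2],
    [0.5,0.81,-6.95,-14.9,-0.2],
    [0.5,0.87,-7.45,-14.9,-0.2],
    [0.5,0.93,-7.95,-14.9,-0.2],
    [0.5,0.99,-8.44,-14.9,-0.2],
    [0.5,1.05,-8.94,-14.9,-0.2],
    [0.5,1.11,-9.44,-14.9,-0.2],
    [0.5,1.11,-9.44,-14.9,-0.2],
    [0.5,1.11,-9.44,-14.9,-0.2],
  ],
)

```text
time_s: 9.18
ee_pos: [0.5382, 0.2, 0.2253]
eef_rot: [-3.141, 0.001, 1.683]
force: [0.9, 0.2, 0.2]
grip_width: 0.0467
grip_force: 0.0
```

Run:
```python
from h import *
o=ctrl.get_obs(); 
L=np.array([.55387,.06521,-1.45417]); print(o['ee_pos'],o['eef_rot'],inlane(L,o['ee_pos']),o['force'],o['moment'])
t=snap('top','top3.png')
cv2.imwrite('pics/crop3.png',cv2.resize(t['image'][150:250,168:328,::-1],(800,500),interpolation=cv2.INTER_CUBIC))
```

```text
[0.53820172 0.2000329  0.22529023] [-3.14073215e+00  6.64409644e-04  1.68318946e+00] [-1.35730227e-01  1.26436472e-04] [0.94660483 0.20220834 0.20646219] [-0.05476964  0.04592887  0.02511164]
```

View pics/crop3.png

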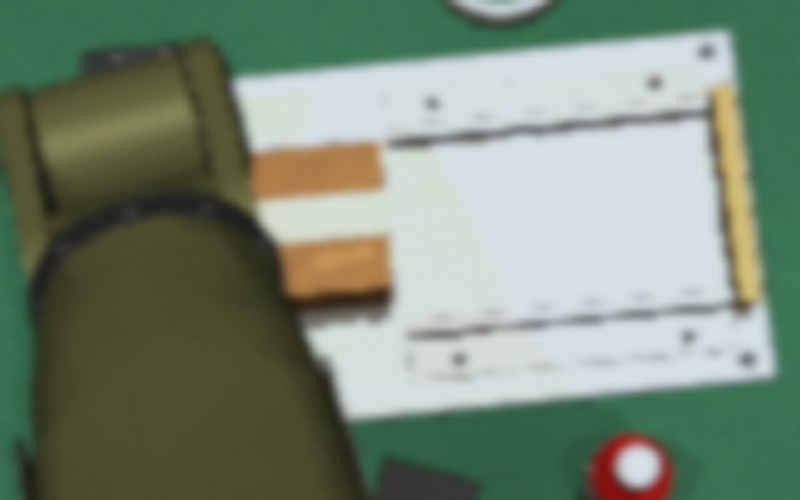

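The front corners of the carton's top are visible at crop pixels (379,142) and (391,289).

```bash
cat > q.py <<'E'
from h import *
import sys
c=load(sys.argv[1]); L=np.array([.55387,.06521,-1.45417])
f=lambda a:np.array(a)/5+[168,150]-0.4
pts=eval(sys.argv[2]); print([inlane(L,p).round(4).tolist() for p in onz(c,f(pts),.071)])
E
python3 q.py top3.png '[(379,142),(391,289),(250,153),(288,300)]'; python3 q.py top2.png '[(120,165),(319,148),(331,295),(131,312)]'
```

```text
[[-0.0064, 0.0437], [-0.0079, -0.0457], [-0.0835, 0.0445], [-0.0687, -0.0463]]
[[-0.161, 0.0447], [-0.0423, 0.0435], [-0.0433, -0.0458], [-0.1609, -0.0444]]
```

servo_tool(
  motion=[
    [0.5,0.06,-0.5,0,0.2],
    [0.5,0.12,-1.0,0,0.2],
    [0.5,0.23,-2.0,0,0.2],
    [0.5,0.35,-3.0,0,0.2],
    [0.5,0.47,-4.0,0,0.2],
    [0.5,0.59,-5.0,0,0.2],
    [0.5,0.7,-6.0,0,0.2],
    [0.5,0.82,-7.0,0,0.2],
    [0.5,0.94,-8.0,0,0.2],
    [0.5,1.05,-9.0,0,0.2],
    [0.5,1.17,-10.0,0,0.2],
    [0.5,1.29,-11.0,0,0.2],
    [0.5,1.41,-12.0,0,0.2],
    [0.5,1.52,-13.0,0,0.2],
    [0.5,1.64,-14.0,0,0.2],
    [0.5,1.76,-15.0,0,0.2],
    [0.5,1.88,-16.0,0,0.2],
    [0.5,1.99,-17.0,0,0.2],
    [0.5,2.05,-17.5,0,0.2],
    [0.5,2.05,-17.5,0,0.2],
  ],
)

```text
time_s: 11.72
ee_pos: [0.5589, 0.0249, 0.2257]
eef_rot: [3.141, 0.0, 1.686]
force: [0.5, 0.5, -0.1]
grip_width: 0.0468
grip_force: 0.0
```

Run:
```python
from h import *
o=ctrl.get_obs(); 
L=np.array([.55387,.06521,-1.45417]); print(o['ee_pos'],o['eef_rot'],inlane(L,o['ee_pos']),o['force'],o['moment'])
t=snap('top','top4.png')
cv2.imwrite('pics/crop4.png',cv2.resize(t['image'][150:250,168:328,::-1],(800,500),interpolation=cv2.INTER_CUBIC))
```

```text
[0.5588563  0.0249454  0.22573486] [3.14138270e+00 3.14583520e-04 1.68643205e+00] [0.04057129 0.00026715] [ 0.51204013  0.47947276 -0.10680015] [0.00233793 0.08609584 0.01300433]
```

View pics/crop4.png

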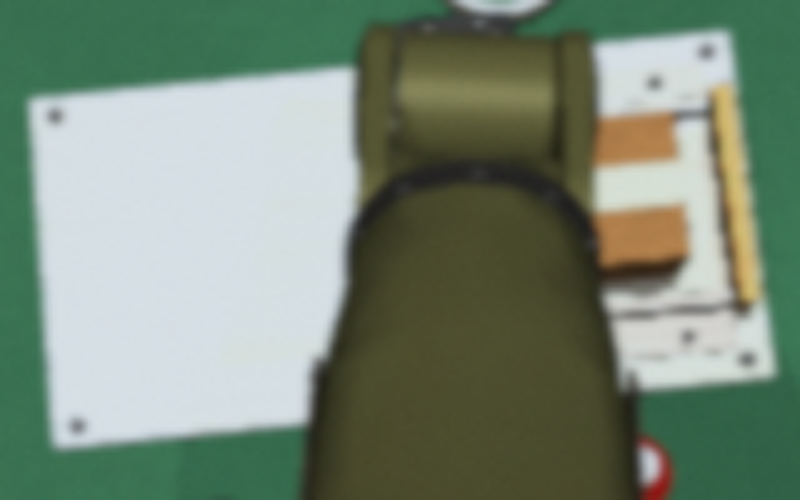

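The carton's front edge is at about crop x 673 to 687, still central, with roughly 31 mm left to the stop.

servo_tool(
  motion=[
    [0.5,0.06,-0.5,0,0],
    [0.5,0.12,-1.0,0,0],
    [0.5,0.18,-1.5,0,0],
    [0.5,0.23,-2.0,0,0],
    [0.5,0.28,-2.4,0,0],
    [0.5,0.32,-2.7,0,0],
    [0.5,0.34,-2.9,0,0],
    [0.5,0.34,-2.9,0,0],
    [0.5,0.34,-2.9,0,0],
  ],
)

```text
time_s: 12.9
ee_pos: [0.5621, -0.0039, 0.2255]
eef_rot: [-3.141, 0.0, 1.687]
force: [0.1, -0.1, -0.3]
grip_width: 0.0472
grip_force: 0.0
```

servo_tool(
  motion=[
    [0.5,0.01,-0.1,0,0],
    [0.5,0.01,-0.1,0,0],
    [0.5,0.01,-0.1,0,0],
  ],
)

```text
time_s: 13.28
ee_pos: [0.5622, -0.0047, 0.2255]
eef_rot: [-3.141, -0.0, 1.687]
force: [-0.5, 1.6, -0.6]
grip_width: 0.047
grip_force: 0.8
```

servo_tool(
  motion=[
    [0.5,0.01,-0.1,0,0],
    [0.5,0.01,-0.1,0,0],
    [0.5,0.01,-0.1,0,0],
  ],
)

```text
time_s: 13.65
ee_pos: [0.5622, -0.0051, 0.2255]
eef_rot: [-3.141, -0.001, 1.687]
force: [-2.2, 8.8, 1.4]
grip_width: 0.0471
grip_force: 4.1
```

servo_tool(
  motion=[
    [0.5,0.01,-0.1,0,0],
    [0.5,0.01,-0.1,0,0],
    [0.5,0.01,-0.1,0,0],
  ],
)

```text
time_s: 14.02
ee_pos: [0.5622, -0.0054, 0.2256]
eef_rot: [-3.141, -0.002, 1.688]
force: [-3.9, 15.0, 1.7]
grip_width: 0.0472
grip_force: 8.0
```

Force rises in proportion to the travel, so the carton is seated against the stop. I'll back off slowly, lift and check.

servo_tool(
  motion=[
    [0.5,-0.02,0.2,0,0],
    [0.5,-0.06,0.5,0,0],
    [0.5,-0.15,1.3,0,0],
    [0.5,-0.35,3,0,0],
    [0.5,-0.6,5,0,0],
    [0.5,-0.6,5,4,0],
    [0.5,-0.6,5,9,0],
    [0.5,-0.6,8,14,0],
    [0.5,-0.6,13,15,0],
    [0.5,-0.6,18,15,0],
    [0.5,-0.6,23,15,0],
    [0.5,-0.6,28,15,0],
    [0.5,-0.6,28,15,0],
    [0.5,-0.6,28,15,0],
  ],
)

```text
time_s: 15.78
ee_pos: [0.556, 0.2737, 0.3755]
eef_rot: [-3.141, 0.0, 1.688]
force: [-0.1, -0.3, 0.7]
grip_width: 0.0472
grip_force: 0.0
```

Run:
```python
from h import *
t=snap('top','top5.png')
cv2.imwrite('pics/crop5.png',cv2.resize(t['image'][155:235,238:328,::-1],(675,600),interpolation=cv2.INTER_CUBIC))
s=snap('side','side5.png')
cv2.imwrite('pics/scrop5.png',cv2.resize(s['image'][110:290,150:350,::-1],(660,594),interpolation=cv2.INTER_CUBIC))
```

```text
(no output)
```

View pics/crop5.png

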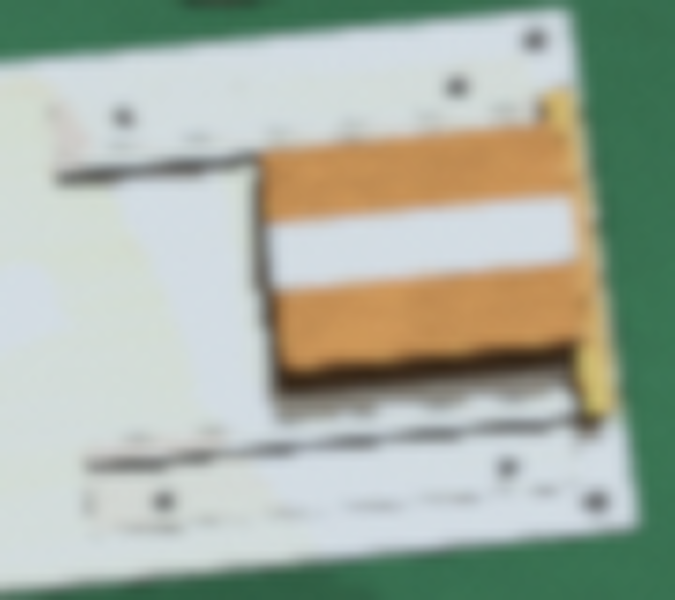

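View pics/scrop5.png

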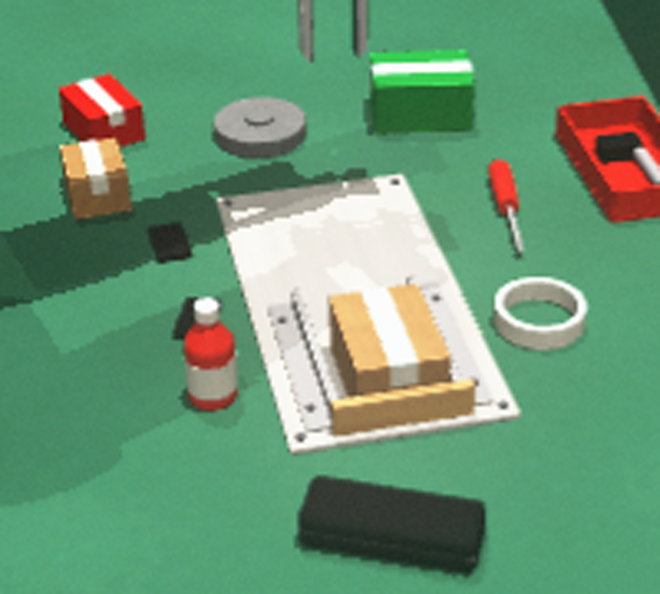

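The carton sits flush at the stop, with gaps to both rails. Its rear top corners are at (261,153) and (281,373) in the 7.5x crop. Everything else is where it was. One check, then I hand in.

Run:
```python
from h import *
c=load('top5.png'); L=np.array([.55387,.06521,-1.45417])
P=onz(c,np.array([(261,153),(281,373)])/7.5+[238,155]-.4,.071)
q=[inlane(L,p).round(4) for p in P]; print(q)
if all(abs(p[0]-.08)<.004 and abs(p[1])<.052 for p in q): print(ctrl.hand_in())
```

```text
[array([0.0805, 0.0444]), array([ 0.0786, -0.045 ])]
the job is handed in; nothing more can be done
None
```

The job is handed in: the carton was pushed straight and central down the lane and sits against the end stop, about 12 mm clear of each rail by the last picture, with the arm withdrawn at about 16 s.

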